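# Stand up the manifold block and hold it pressed into the bonding fence

## Task

The stepped aluminium manifold block has fallen on its back: stand it upright on its underside, with its flat back flat against the front of the low fence and one side close up (within 10 mm) to the rectangular stop block (not the round post). Then, with the fingers, press it diagonally down and towards the fence, so that it bears firmly on bench and fence at once (10 N or more on each), and finish while still holding that push. Do not disturb the other things on the bench.

Things in the scene. Friction and masses are not known exactly. Their poses are not given: they have to be found in the camera images.
- manifold_centre (a point): centre of the manifold block's tower: 50 mm above the underside, 20 mm from the flat back and from the tower's front face. Axes: +x out of the flat back, y across the width, +z from underside to top. At the start it lies on its back (+x down): tower 40 mm high, foot sticking up to 75 mm at the end near the robot, top (+z) pointing roughly away from the robot.
- manifold_step (a point): middle of the step's level top, the ledge 40 mm above the block's underside and 35 mm deep (from the foot's front edge to the tower's front face, which rises 60 mm above it): this point lies 17.5 mm before the tower's front face. Same axes as the block.
- fence: low fixed aluminium fence (angle bar screwed to the bench): a wall 270 mm long, 50 mm tall and 12 mm thick with a 6 mm thick flange behind it. Origin on its front face, at bench level, half-way along. +x points into the fence, away from the robot and the working side; y runs along it.
- stop_block: fixed rectangular aluminium stop, 40 mm (x) by 30 mm (y along the fence) by 25 mm tall, standing just before one end of the fence. Either end: it changes places with the round post. Origin at the middle of its underside, 110 mm from the fence's middle along y. Same axes as the fence.
- round_post: fixed round aluminium post, 30 mm across, 25 mm tall, before the other end of the fence; not the stop. Origin at the middle of its underside.
- table: the white bench top, its surface at z = 0. Friction of block on bench and fence about 0.5 to 0.7: a push that is mostly downward is swallowed by the bench and leaves little on the fence.
- heat_sink_mid (a point): loose finned heat sink 70 x 60 x 30 mm; leave it alone. Point at its middle.
- coupling_mid (a point): loose brass hose coupling standing upright, 26 mm across, 34 mm tall; leave it alone. Point at its middle.
- meter_mid (a point): loose hand-held meter lying flat, 150 x 75 x 37 mm; leave it alone. Point at its middle.
- cleaner_mid (a point): white bottle, 56 mm across, 150 mm tall; leave it alone. Point half-way up.
- tape_roll_mid (a point): cardboard tape core lying flat, 80 mm across, 24 mm tall; leave it alone. Point at its middle.
- driver_mid (a point): screwdriver lying behind the fence, 180 mm long; leave it alone. Point on it.
- screw_tray_mid (a point): small open tray 100 x 75 x 30 mm; leave it alone. Point at its middle.
- manifold: the block: bare aluminium, 0.4 to 0.65 kg, L-shaped from the side: a tower 40 mm deep, 50 mm wide, 100 mm tall with two dark round ports in its top, and before it a foot 35 mm deep, 50 mm wide, 40 mm tall. Origin at the middle of the 75 mm deep (x) by 50 mm wide (y) underside, 37.5 mm from the flat back. Same axes as its centre.
Not all that is in view belongs to the job. Leave any orange or pink look-alike of the manifold alone.

How it is judged (in metres and radians):
On the way:
1. the manifold block stands upright on the bench (angle between manifold_centre's own z axis and vertical below 0.1 rad and height (world z) of manifold_centre between 0.044 and 0.056 m), for 0.2 s.
At the end, for the whole second after the job is handed in: Block upright within 0.06 rad, centre 45-55 mm above the bench; its back on the fence (within 5 mm and 0.06 rad), its side within 10 mm of the rectangular stop; for the last second, touched by the fingers (over 4 N), it bears on the fence with over 4 N and on the bench with over 9 N (angle between manifold_centre's own z axis and vertical below 0.06 rad and height (world z) of manifold_centre between 0.045 and 0.055 m and angle between the x axis of manifold_centre and the x axis of fence, either way round below 0.06 rad and x of manifold_centre in the frame of fence between -0.025 and -0.015 m and y of manifold_centre in the frame of stop_block between -0.05 and 0.05 m and y of manifold_centre in the frame of fence between -0.1 and 0.1 m and contact force between manifold and fence above 4 N and contact force between manifold and the fingers above 4 N and contact force between manifold and table above 9 N); the arm keeps its last pose, push and grip.
It fails at once if another thing on the bench is moved by more than 30 mm (distance of any of heat_sink_mid, coupling_mid, meter_mid, cleaner_mid, tape_roll_mid, driver_mid, screw_tray_mid from where it was at the start of the episode above 0.03 m).
It also fails if it takes over 61 s, if anything falls off the work surface, if the arm or the gripper's body presses on something with over 40 N, if the wrist force passes 120 N, or if a joint passes its speed limit or range.

## Robot

A 6-joint arm with a two-finger parallel gripper is mounted at the origin on the work surface. World frame = base frame: x ahead of the robot, y to its left, z up, the work surface at z = 0. Lengths are in m, angles in degrees, forces in N, time in s.
With the tool pointing down it reaches from about 0.375 to 0.9 m from the base axis. Payload 3.1 kg.
Tool frame: the origin (TCP) lies at the very end of the fingers, on their centre line; the grasp point (between the pads) lies behind it (bot.grip_depth is the z of the grasp point in the tool frame, in m); z points along the fingers, y is the direction in which the jaws open and shut (so a half turn about z gives the same grasp; the last joint's range is limited). The gripper opens to 87 mm and grips with 3 to 60 N. Pads are 19 mm wide; open, the fingers measure 117 mm over their backs; the gripper's body (75 mm by 190 mm) begins 51 mm behind the grasp point.
Start: joints at [-81.847, 30.224, 82.088, -0, 67.689, -10.227], TCP at [0.197, -0.593, 0.223] pointing down, gripper open.
Joint ranges: [-176.69, 176.69], [-43.24, 126.21], [12.49, 139.97], [-82, 262], [0, 151.66], [-163.58, 163.58]. Speed limits (degrees/s): [159.86, 159.86, 180, 180, 180, 180].

## Interface

Orientations are given as a 3x3 rotation matrix whose columns are the frame's x, y, z axes.
In Python, from rig import bot, vision gives the robot as it stands. The module is installed in compiled form; this text tells all that it offers.
- The arm moves only by the shell command python3 -m jog 'ROWS'. ROWS is JSON, a list of rows, each a list of 3 entries, a list of its own where there are three numbers: the shift along the tool's x, y, z in mm, then the turn, a rotation vector about the tool's x, y, z in degrees, then the closure, from 0 (fully open) to 1 (shut). In form: [[[dx, dy, dz], [wx, wy, wz], fingers], ...]. A call has 1 to 12 rows; each row is the pose to reach, as a shift and turn from the pose commanded when the call began, along the tool's axes at that moment; what a row does not reach only later rows make up. A row lasts 1/12 s, in which the tool goes at most 41.7 mm and 7.16 degrees, less where a joint would pass 70% of its speed; a pose out of reach is approached as far as the arm can. A call with a gripper value outside its range is refused whole. The fingers move at their own pace and stop on an object; the grip force is fixed at half the most. Time passes only in rows, so rows that repeat a pose let the fingers close. It gives the time, the measured TCP pose, the force and the opening at its end, in the units of the state.
- bot.read_state(): the state, without advancing time (a new reading comes with each control period).
- vision.capture(name): name is "side" or "top"; returns the picture (400x640x3 uint8, red, green, blue); there is no depth.
- vision.camera_info(name): a dict with "intrinsics" (3x3 intrinsics, pixels), "camera_from_world" (4x4, takes a point from world to camera coordinates). Camera axes: x right, y up, looking along -z (the intrinsics and any distortion apply to the point x, -y, -z); pixel columns grow to the right and rows downward; lengths in m; the calibration is good to about 2 mm. A picture is of the moment at which its call begins. camera_info takes no time and is no camera call.
- bot.hand_in(): hands the job in, once; it reports no verdict.
The state is a dict: "time_s": time; "joint_positions": joint angles; "qvel": joint speeds; "tau": joint torques, N m; "position": TCP position; "tcp_rot": TCP orientation; "force": force on the tool from outside, world axes, zero at the start; "moment": the same for the moment, N m; "opening": opening from 0.0 (shut) to 1.0 (fully open).
Only numpy, scipy, OpenCV 4.12 (cv2) and the standard library are available. Lean on these libraries where they do the work, as an engineer would, in place of code of your own. Each camera call takes 0.05 s, during which the arm holds its last target. There are 200 camera calls.

## Working session

There is one attempt and no reset: what is moved stays moved. The work goes in short steps, Python scripts to look and compute and a shell command to move; the robot and the scene stay as the last step left them, time stands still between calls to the robot, and variables do not carry over. Pictures are saved under pics/ and viewed, about 8 in all and at most 12, crops included, and the job is handed in when it is done.

```bash
mkdir -p pics
cat > h.py <<'E'
import numpy as np,cv2
from rig import bot,vision
def snap(n,f):
    im=vision.capture(n); cv2.imwrite('pics/'+f,im[:,:,::-1]); return im
def ray(n,u,v):
    c=vision.camera_info(n);K=np.array(c['intrinsics']);T=np.array(c['camera_from_world'])
    d=np.linalg.inv(K)@[u,v,1]; d=np.array([d[0],-d[1],-d[2]])
    R=T[:3,:3]; return -R.T@T[:3,3], R.T@d
def onz(n,u,v,z):
    o,d=ray(n,u,v); return (o+d*(z-o[2])/d[2]).round(4)
def proj(n,P):
    c=vision.camera_info(n);K=np.array(c['intrinsics']);T=np.array(c['camera_from_world'])
    p=T[:3,:3]@np.array(P)+T[:3,3]; q=K@[p[0],-p[1],-p[2]]; return (q[:2]/q[2]).round(1)
E
python3 - <<'E'
from h import *
a=snap('top','t0.png');b=snap('side','s0.png')
for n in('top','side'):
    i=vision.camera_info(n);print(i.keys(),np.array(i['intrinsics']).round(1).tolist());print(ray(n,320,200))
print(bot.grip_depth,bot.read_state())
E
```

```text
dict_keys(['intrinsics', 'camera_from_world']) [[439.3, 0.0, 319.5], [0.0, 439.3, 197.1], [0.0, 0.0, 1.0]]
(array([0.42915017, 0.02271716, 1.12504898]), array([ 0.1025465 , -0.00324943, -0.99474568]))
dict_keys(['intrinsics', 'camera_from_world']) [[364.3, 0.0, 321.5], [0.0, 364.3, 200.7], [0.0, 0.0, 1.0]]
(array([0.28170118, 0.73533766, 0.58819008]), array([ 0.29155488, -0.77216622, -0.56460211]))
-0.0187 {'time_s': 0.1, 'joint_positions': array([-8.18454862e+01,  3.02713370e+01,  8.21486265e+01, -8.85678581e-05,
        6.76883173e+01, -1.02274305e+01]), 'qvel': array([-0.04768752, -0.21223418, -0.21259045, -0.02466309, -0.01949289,
        0.04897501]), 'tau': array([-3.15393036e-04, -4.40986562e+01, -1.77150929e+01,  6.34119054e-02,
        5.34162868e-02, -4.34466551e-05]), 'position': array([ 0.19702663, -0.59245002,  0.22169649]), 'tcp_rot': array([[ 9.48975295e-01,  3.15350309e-01, -2.69478354e-04],
       [ 3.15350247e-01, -9.48973510e-01,  1.87054279e-03],
       [ 3.34148428e-04, -1.86007896e-03, -9.99998214e-01]]), 'force': array([ 0.81187971, -0.6548037 , -0.26642931]), 'moment': array([ 0.03021804, -0.02273251,  0.01335734]), 'opening': 1.0004462560609193}
```

View pics/t0.png

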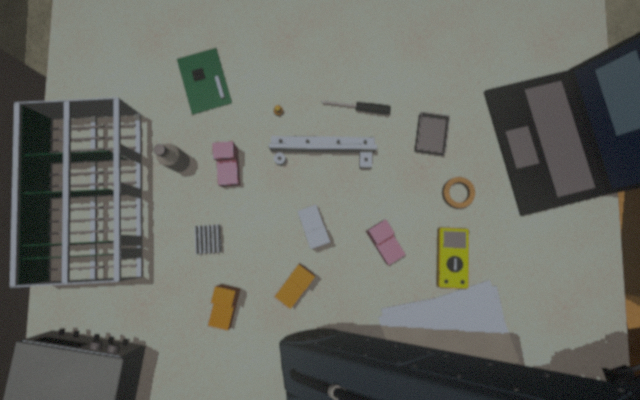

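View pics/s0.png

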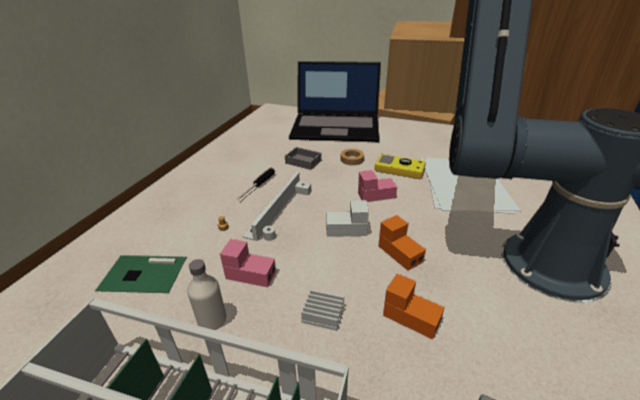

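Run:
```python
from h import *
a=cv2.imread('pics/t0.png')
cv2.imwrite('pics/c0.png',cv2.resize(a[125:265,255:395],None,fx=4.2,fy=4.2,interpolation=cv2.INTER_CUBIC))
```

```text
(no output)
```

View pics/c0.png

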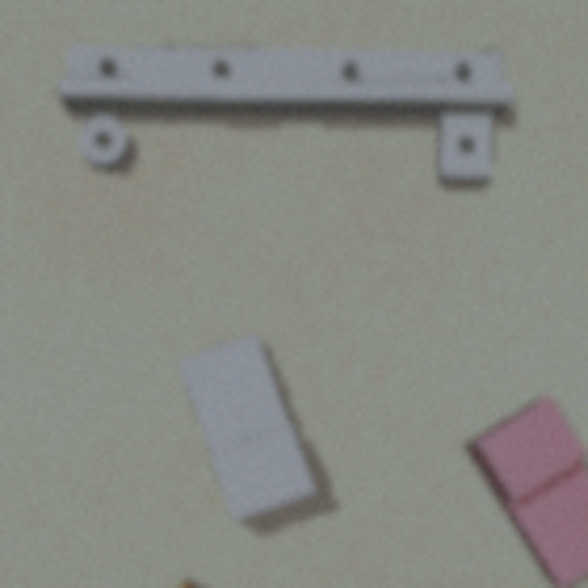

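Run:
```python
from h import *
p=lambda u,v,z:onz('top',255+u/4.2-.4,125+v/4.2-.4,z)
for n,u,v,z in [('topL',185,365,.04),('topR',258,338,.04),('footL',240,518,.075),('footR',315,492,.075),('fL',62,96,.05),('fR',512,101,.05),('s1',440,112,.025),('s2',492,112,.025),('s3',440,180,.025),('s4',490,180,.025),('post',104,139,.025)]:
    print(n,p(u,v,z))
```

```text
topL [0.512  0.0718 0.04  ]
topR [0.5283 0.0289 0.04  ]
footL [0.4228 0.0381 0.075 ]
footR [ 0.4378 -0.0043  0.075 ]
fL [0.6707 0.1463 0.05  ]
fR [ 0.6697 -0.1208  0.05  ]
s1 [ 0.6682 -0.0803  0.025 ]
s2 [ 0.6684 -0.1119  0.025 ]
s3 [ 0.6264 -0.0802  0.025 ]
s4 [ 0.6266 -0.1105  0.025 ]
post [0.6499 0.1233 0.025 ]
```

Candidates: grey (314,228), pink (226,163) and (386,242), orange (223,306) and (295,286). The grey one is bare aluminium and lies with its foot toward the robot, so it is the manifold. The stop is the rectangular piece at (366,160) and the round post is at (280,160).

```bash
cat >> h.py <<'E'
from scipy.spatial.transform import Rotation as Ro
def pose(yaw,t):  # t>0: tool leans so that it points back to robot
    y=np.radians(yaw);d=np.array([np.cos(y),np.sin(y),0]);t=np.radians(t);dn=np.array([0,0,-1.])
    z=dn*np.cos(t)-d*np.sin(t); x=d*np.cos(t)+dn*np.sin(t); return np.c_[x,np.cross(z,x),z]
def go(g,R,tcp=False):
    s=bot.read_state();R0=np.array(s['tcp_rot']);p0=s['position']
    p=np.array(g) if tcp else np.array(g)-R[:,2]*bot.grip_depth
    print('shift',(R0.T@(p-p0)*1000).round(1),'turn',Ro.from_matrix(R0.T@R).as_rotvec(True).round(2))
E
python3 - <<'E'
from h import *
R=pose(20.5,48);g=np.array([.4977,.0421,.025])
go(g-R[:,2]*.13,R)
E
```

```text
shift [ 568.1 -510.2  123.4] turn [ -0.99 -48.02  -1.95]
```

```bash
python3 -m jog '[[[568,-510,20],[-1,-48,-2],0],[[568,-510,20],[-1,-48,-2],0],[[568,-510,20],[-1,-48,-2],0],[[568,-510,20],[-1,-48,-2],0],[[568,-510,20],[-1,-48,-2],0],[[568,-510,20],[-1,-48,-2],0],[[568,-510,20],[-1,-48,-2],0],[[568,-510,20],[-1,-48,-2],0],[[568,-510,20],[-1,-48,-2],0],[[568,-510,20],[-1,-48,-2],0],[[568,-510,20],[-1,-48,-2],0],[[568,-510,20],[-1,-48,-2],0]]'
python3 - <<'E'
from h import *
R=pose(20.5,48);g=np.array([.4977,.0421,.025])
go(g-R[:,2]*.13,R);print(bot.read_state()['joint_positions'])
E
```

```text
time_s: 1.1
position: [0.4454, -0.1567, 0.2089]
tcp_rot: [[0.626, 0.352, -0.696], [0.234, -0.936, -0.262], [-0.744, 0.001, -0.669]]
force: [1.0, 0.1, 0.3]
opening: 0.999
shift [ 216.1 -167.7  -76.8] turn [0.1  0.04 0.02]
[-16.29340737  40.74783066  81.70941052 -26.83383573  98.20860231
  59.26150492]
```

```bash
python3 -m jog '[[[216,-168,-77],[0,0,0],0],[[216,-168,-77],[0,0,0],0],[[216,-168,-77],[0,0,0],0],[[216,-168,-77],[0,0,0],0],[[216,-168,-77],[0,0,0],0],[[216,-168,-77],[0,0,0],0],[[216,-168,-77],[0,0,0],0],[[216,-168,-77],[0,0,0],0],[[216,-168,-77],[0,0,0],0],[[216,-168,-77],[0,0,0],0]]'
python3 - <<'E'
from h import *
R=pose(20.5,48);g=np.array([.4977,.0421,.025])
go(g,R);print(bot.read_state()['joint_positions'])
a=snap('top','t1.png');b=snap('side','s1.png')
f=lambda i:cv2.resize(i,None,fx=2.5,fy=2.5,interpolation=cv2.INTER_CUBIC)[:,:,::-1]
cv2.imwrite('pics/v1.png',np.hstack([f(a[130:290,240:400]),f(b[120:280,280:440])]))
E
```

```text
time_s: 1.93
position: [0.5742, 0.0686, 0.0999]
tcp_rot: [[0.626, 0.351, -0.696], [0.233, -0.936, -0.263], [-0.744, 0.002, -0.668]]
force: [0.2, -0.4, 0.2]
opening: 1.002
shift [  1.7  -2.3 128.9] turn [ 0.13  0.1  -0.03]
[  2.74502509  57.97551772  59.54271897 -13.99417569 108.63575184
  73.40542734]
```

View pics/v1.png

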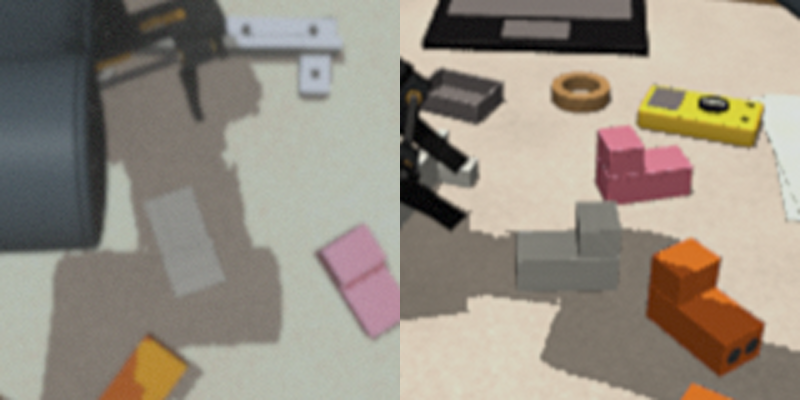

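The crop shows the manifold at about (312,227) in the top view, with its foot near the robot. The fingers are pulled back up its axis. Next I descend along the tool and grip.

```bash
python3 -m jog '[[[2,-2,30],[0,0,0],0],[[2,-2,60],[0,0,0],0],[[2,-2,85],[0,0,0],0],[[2,-2,105],[0,0,0],0],[[2,-2,120],[0,0,0],0],[[2,-2,129],[0,0,0],0],[[2,-2,129],[0,0,0],0],[[2,-2,129],[0,0,0],0.3],[[2,-2,129],[0,0,0],0.6],[[2,-2,129],[0,0,0],1],[[2,-2,129],[0,0,0],1],[[2,-2,129],[0,0,0],1]]'
python3 -m jog '[[[0,0,0],[0,0,0],1],[[0,0,0],[0,0,0],1],[[0,0,0],[0,0,0],1],[[0,0,0],[0,0,0],1],[[0,0,0],[0,0,0],1],[[0,0,0],[0,0,0],1]]'
python3 -c "
from h import *
a=snap('top','t2.png');b=snap('side','s2.png')
print(bot.read_state()['joint_positions'])"
```

```text
time_s: 3.03
position: [0.4863, 0.0378, 0.0127]
tcp_rot: [[0.628, 0.351, -0.694], [0.234, -0.936, -0.262], [-0.742, 0.002, -0.67]]
force: [0.1, 0.3, 0.3]
opening: 0.71
time_s: 3.53
position: [0.4854, 0.0382, 0.0125]
tcp_rot: [[0.627, 0.35, -0.696], [0.234, -0.937, -0.261], [-0.743, 0.001, -0.669]]
force: [0.2, 4.8, 2.1]
opening: 0.578
[  0.5616006   59.16287035  76.16702763 -14.74139635  90.87545972
  76.14531658]
```

```bash
python3 -m jog '[[[-15,0,-13],[0,0,0],1],[[-37,0,-33],[0,0,0],1],[[-60,0,-54],[0,0,0],1],[[-85,0,-76],[0,0,0],1],[[-107,0,-97],[0,0,0],1],[[-111,0,-100],[0,0,0],1],[[-111,0,-100],[0,0,0],1]]'
python3 - <<'E'
from h import *
print(bot.read_state()['joint_positions'])
go([.59,-.045,.16],pose(0,-42));go([.59,-.045,.16],pose(0,-20))
E
```

```text
time_s: 4.22
position: [0.4872, 0.0371, 0.1621]
tcp_rot: [[0.632, 0.352, -0.691], [0.234, -0.936, -0.263], [-0.739, 0.005, -0.674]]
force: [0.8, -0.2, -5.1]
opening: 0.576
[  0.52484547  47.04989124  75.49157127 -15.2626943  102.80884318
  72.90662776]
shift [ 65.5 117.3 -47.2] turn [ 1.43 88.54 22.79]
shift [ 64.4 115.1 -40.5] turn [ 5.5  66.82 21.12]
```

```bash
python3 -m jog '[[[65,117,-47],[1.4,88.5,22.8],1],[[65,117,-47],[1.4,88.5,22.8],1],[[65,117,-47],[1.4,88.5,22.8],1],[[65,117,-47],[1.4,88.5,22.8],1],[[65,117,-47],[1.4,88.5,22.8],1],[[65,117,-47],[1.4,88.5,22.8],1],[[65,117,-47],[1.4,88.5,22.8],1],[[65,117,-47],[1.4,88.5,22.8],1],[[65,117,-47],[1.4,88.5,22.8],1],[[65,117,-47],[1.4,88.5,22.8],1],[[65,117,-47],[1.4,88.5,22.8],1],[[65,117,-47],[1.4,88.5,22.8],1]]'
python3 - <<'E'
from h import *
print(bot.read_state()['joint_positions'])
go([.633,-.051,.115],pose(0,-42))
E
```

```text
time_s: 5.22
position: [0.5975, -0.0334, 0.1407]
tcp_rot: [[0.887, 0.071, 0.456], [0.067, -0.997, 0.026], [0.456, 0.008, -0.89]]
force: [1.4, 1.7, -5.0]
opening: 0.572
[-19.10626163  29.15393516 111.48461156  36.08475419  17.13405626
  34.10138952]
shift [23.3 20.7 56.6] turn [-1.97 14.83  3.62]
```

```bash
python3 -m jog '[[[12,21,0],[-2,14.8,3.6],1],[[12,21,0],[-2,14.8,3.6],1],[[12,21,0],[-2,14.8,3.6],1],[[12,21,0],[-2,14.8,3.6],1],[[12,21,0],[-2,14.8,3.6],1],[[12,21,0],[-2,14.8,3.6],1],[[12,21,0],[-2,14.8,3.6],1],[[12,21,0],[-2,14.8,3.6],1]]'
python3 - <<'E'
from h import *
print(bot.read_state()['joint_positions'])
go([.625,-.051,.095],pose(0,-42))
a=snap('top','t3.png');b=snap('side','s3.png')
f=lambda i:cv2.resize(i,None,fx=2.5,fy=2.5,interpolation=cv2.INTER_CUBIC)[:,:,::-1]
cv2.imwrite('pics/v3.png',np.hstack([f(a[90:250,260:420]),f(b[100:260,220:380])]))
E
```

```text
time_s: 5.88
position: [0.6131, -0.0482, 0.1467]
tcp_rot: [[0.752, 0.016, 0.659], [0.005, -1.0, 0.019], [0.659, -0.011, -0.752]]
force: [1.8, 0.0, -4.4]
opening: 0.572
[-22.94537199  31.74353491 119.13104335 119.8755552   18.41241278
 -49.24835605]
shift [-24.9   3.9  65.4] turn [-1.07  0.79  0.29]
```

View pics/v3.png

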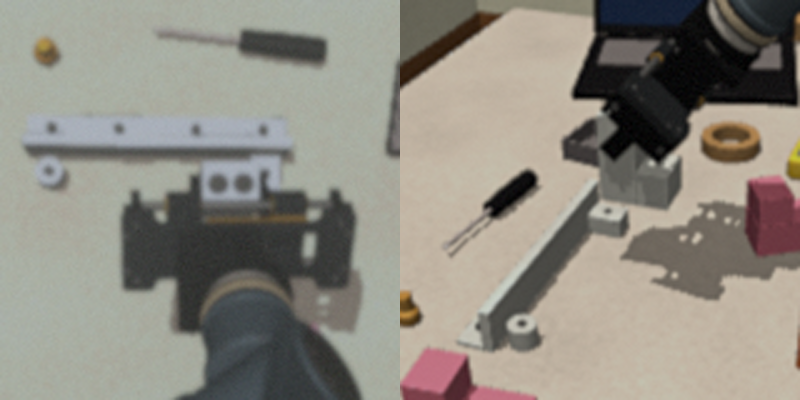

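```bash
python3 -m jog '[[[-8,2,21],[-0.5,0.4,0.2],1],[[-15,3,42],[-1.1,0.8,0.3],1],[[-22,4,60],[-1.1,0.8,0.3],1],[[-27,4.6,75],[-1.1,0.8,0.3],1],[[-30,4.6,83],[-1.1,0.8,0.3],1],[[-30,4.6,83],[-1.1,0.8,0.3],1],[[-30,4.6,83],[-1.1,0.8,0.3],1],[[-30,4.6,83],[-1.1,0.8,0.3],1]]'
python3 - <<'E'
from h import *
print(bot.read_state()['joint_positions'])
go([.633,-.051,.073],pose(0,-42))
a=snap('top','t4.png');b=snap('side','s4.png')
f=lambda i:cv2.resize(i,None,fx=4,fy=4,interpolation=cv2.INTER_CUBIC)[:,:,::-1]
cv2.imwrite('pics/v4.png',np.hstack([f(a[120:220,320:420]),f(b[130:230,270:370])]))
E
```

```text
time_s: 6.65
position: [0.6487, -0.0511, 0.069]
tcp_rot: [[0.738, 0.001, 0.675], [0.0, -1.0, 0.001], [0.675, -0.0, -0.738]]
force: [-0.9, 0.9, -4.5]
opening: 0.572
[-21.04300978  43.4014477  116.50617655 144.26648552  24.59132253
 -72.68490015]
shift [-9.  -0.1  5.1] turn [-0.04 -0.45  0.03]
```

View pics/v4.png

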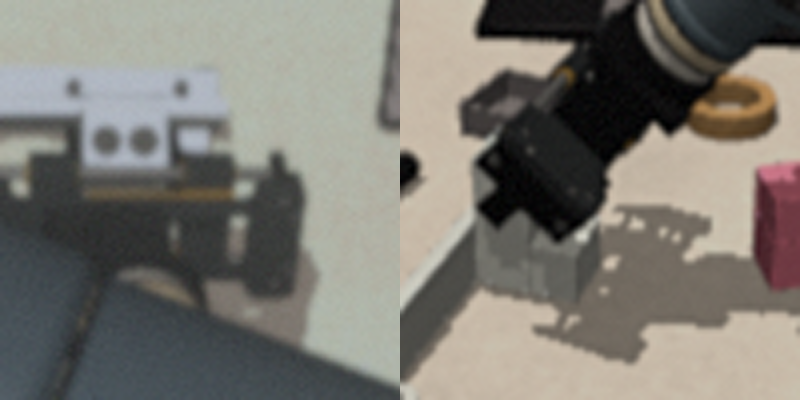

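```bash
python3 - <<'E'
from h import *
for u,v in [(83,118),(171,118),(83,165),(171,165)]: print(onz('top',320+u/4-.4,120+v/4-.4,.108))
E
python3 -m jog '[[[-2,0,2],[0,0,0],1],[[-4,0,4.4],[0,0,0],1],[[-5.4,0,5.9],[0,0,0],1],[[-5.4,0,5.9],[0,0,0],1],[[-5.4,0,5.9],[0,0,0],1]]'
```

```text
[ 0.655  -0.0277  0.108 ]
[ 0.6554 -0.0796  0.108 ]
[ 0.6269 -0.0278  0.108 ]
[ 0.6273 -0.0795  0.108 ]
time_s: 7.17
position: [0.6493, -0.0515, 0.0611]
tcp_rot: [[0.737, 0.0, 0.676], [0.0, -1.0, -0.0], [0.676, 0.0, -0.737]]
force: [0.3, -0.1, -2.8]
opening: 0.574
```

```bash
python3 -m jog '[[[0,-2,0],[0,0,0],1],[[0,-2,0],[0,0,0],1],[[-1,-2,1],[0,0,0],1],[[-1.6,-2,1.8],[0,0,0],1],[[-1.6,-2,1.8],[0,0,0],1],[[-1.6,-2,1.8],[0,0,0],1]]'
```

```text
time_s: 7.67
position: [0.6508, -0.0494, 0.0604]
tcp_rot: [[0.733, 0.001, 0.68], [0.001, -1.0, 0.0], [0.68, 0.0, -0.733]]
force: [-0.8, -0.1, 4.5]
opening: 0.573
```

```bash
python3 -m jog '[[[0,0,0],[0,0,0],0.4],[[0,0,0],[0,0,0],0.2],[[0,0,0],[0,0,0],0.1],[[0,0,0],[0,0,0],0.1],[[0,0,-20],[0,0,0],0.1],[[0,0,-40],[0,0,0],0.1],[[0,0,-65],[0,0,0],0.1],[[0,0,-90],[0,0,0],0.1],[[0,0,-90],[0,0,0],0.1],[[0,0,-90],[0,0,0],1],[[0,0,-90],[0,0,0],1],[[0,0,-90],[0,0,0],1]]'
python3 - <<'E'
from h import *
print(bot.read_state()['joint_positions'])
a=snap('top','t5.png');b=snap('side','s5.png')
f=lambda i:cv2.resize(i,None,fx=4,fy=4,interpolation=cv2.INTER_CUBIC)[:,:,::-1]
cv2.imwrite('pics/v5.png',np.hstack([f(a[120:220,320:420]),f(b[130:230,270:370])]))
go([.6175,-.052,.060],pose(0,-45),True)
E
```

```text
time_s: 8.67
position: [0.5894, -0.0497, 0.1243]
tcp_rot: [[0.737, 0.0, 0.676], [0.0, -1.0, -0.0], [0.676, 0.0, -0.737]]
force: [0.1, -0.2, -0.2]
opening: 0.749
[-24.09785002  34.96762077 124.17209105 138.7040283   24.70844607
 -69.67950389]
shift [-22.2   2.5  66.4] turn [-0.02  2.52  0.02]
```

View pics/v5.png

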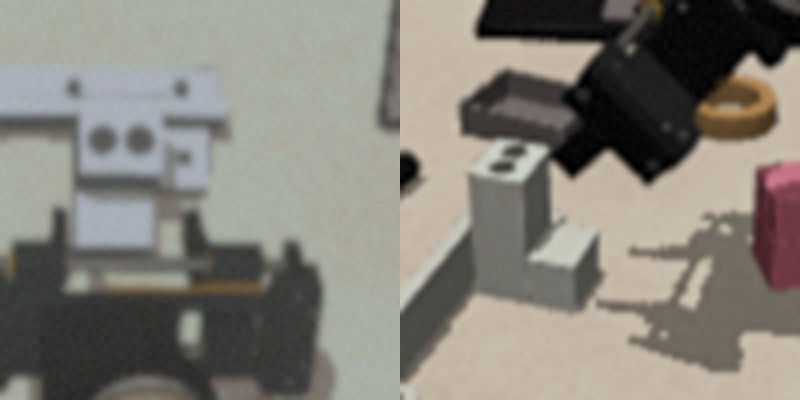

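Run:
```python
from h import *
for u,v,z in [(78,180,.1),(164,182,.1),(77,118,.1),(73,249,.04),(154,251,.04)]: print(onz('top',320+u/4-.4,120+v/4-.4,z))
go([.598,-.0505,.062],pose(0,-45),True)
```

```text
[ 0.6194 -0.0252  0.1   ]
[ 0.6186 -0.0761  0.1   ]
[ 0.6568 -0.0246  0.1   ]
[ 0.5869 -0.025   0.04  ]
[ 0.586  -0.0756  0.04  ]
shift [-35.3   1.   51.8] turn [-0.02  2.52  0.02]
```

```bash
python3 -m jog '[[[0,0,0],[0,0,0],1],[[0,0,0],[0,0,0],1],[[0,0,0],[0,0,0],1],[[0,0,0],[0,0,0],1],[[0,0,0],[0,0,0],1],[[-15,1,20],[0,2.5,0],1],[[-35,1,52],[0,2.5,0],1],[[-35,1,52],[0,2.5,0],1],[[-35,1,52],[0,2.5,0],1],[[-35,1,52],[0,2.5,0],1]]'
python3 - <<'E'
from h import *
go([.611,-.0505,.050],pose(0,-45),True)
E
```

```text
time_s: 9.6
position: [0.5979, -0.0502, 0.0642]
tcp_rot: [[0.706, 0.001, 0.708], [0.001, -1.0, 0.0], [0.708, 0.0, -0.706]]
force: [0.1, -0.7, 0.4]
opening: 0.011
shift [-0.8  0.3 19.3] turn [-0.02 -0.09  0.04]
```

```bash
python3 -m jog '[[[-5,0,5],[0,0,0],1],[[-9,0,9],[0,0,0],1],[[-5,0,13],[0,0,0],1],[[-2,0,16],[0,0,0],1],[[0,0,18],[0,0,0],1],[[2,0,20],[0,0,0],1],[[4,0,22],[0,0,0],1],[[6,0,24],[0,0,0],1],[[8,0,26],[0,0,0],1],[[8,0,26],[0,0,0],1]]'
```

```text
time_s: 10.43
position: [0.6211, -0.05, 0.0501]
tcp_rot: [[0.708, 0.0, 0.706], [0.0, -1.0, 0.0], [0.706, -0.0, -0.708]]
force: [-4.5, 0.0, 3.6]
opening: 0.009
```

```bash
python3 -m jog '[[[1,0,1],[0,0,0],1],[[2,0,2],[0,0,0],1],[[3,0,3],[0,0,0],1],[[3,0,3],[0,0,0],1],[[3,0,3],[0,0,0],1]]'; python3 -m jog '[[[1,0,1],[0,0,0],1],[[2,0,2],[0,0,0],1],[[3,0,3],[0,0,0],1],[[3,0,3],[0,0,0],1],[[3,0,3],[0,0,0],1]]'
```

```text
time_s: 10.85
position: [0.6225, -0.0496, 0.0494]
tcp_rot: [[0.711, -0.001, 0.703], [-0.002, -1.0, 0.0], [0.703, -0.002, -0.711]]
force: [-12.2, -0.7, 8.5]
opening: 0.007
time_s: 11.27
position: [0.6228, -0.0494, 0.0491]
tcp_rot: [[0.716, -0.004, 0.698], [-0.005, -1.0, -0.0], [0.698, -0.003, -0.716]]
force: [-25.0, -4.2, 19.0]
opening: 0.01
```

```bash
python3 -m jog '[[[1,0.3,0.8],[0,0,0],1],[[2.2,0.6,1.6],[0,0,0],1],[[2.6,0.6,1.6],[0,0,0],1],[[2.6,0.6,1.6],[0,0,0],1],[[2.6,0.6,1.6],[0,0,0],1],[[2.6,0.6,1.6],[0,0,0],1],[[2.6,0.6,1.6],[0,0,0],1],[[2.6,0.6,1.6],[0,0,0],1]]'
python3 - <<'E'
from h import *
a=snap('top','t6.png');b=snap('side','s6.png')
f=lambda i:cv2.resize(i,None,fx=4,fy=4,interpolation=cv2.INTER_CUBIC)[:,:,::-1]
cv2.imwrite('pics/v6.png',np.hstack([f(a[110:210,320:420]),f(b[130:230,270:370])]))
s=bot.read_state();print(s['force'],s['joint_positions'],s['time_s'])
E
```

```text
time_s: 11.93
position: [0.623, -0.0494, 0.049]
tcp_rot: [[0.719, -0.005, 0.695], [-0.007, -1.0, -0.0], [0.695, -0.005, -0.719]]
force: [-32.9, -4.6, 23.9]
opening: 0.002
[-33.13345201  -3.65849169  23.81364249] [-22.40801684  46.94577884 121.16964361 151.1327702   33.25195025
 -81.39716043] 12.0333
```

View pics/v6.png

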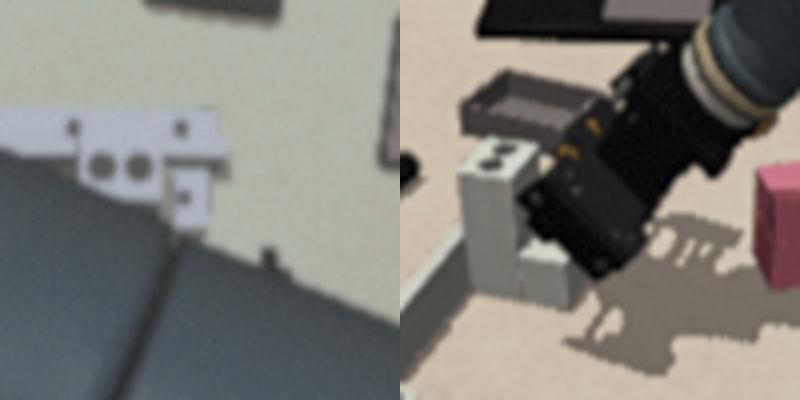

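```bash
python3 -c "
from h import *
bot.hand_in(); s=bot.read_state(); print(s['time_s'],s['force'],s['position'])"
```

```text
the job is handed in; nothing more can be done
the job is handed in; nothing more can be done
```

I stood the manifold block upright with its back on the fence and handed the job in while still pushing. That was about 12 s into the 61 s allowed. No verdict is reported, so the points below are my own last checks.

**What I did:** I gripped the grey block across its tower and lifted it. I turned it 90° onto its underside, set it down just short of the fence beside the rectangular stop, and let go. Then I pushed the closed fingers into the corner of the step, down and towards the fence.

**Last checks before hand-in:**
- **Push:** the force on the tool was steady at about 33 N horizontally and 24 N vertically.
- **Bench and fence loads:** these are not measured directly. I estimate about 29 N on the bench, including the block's weight. Assuming friction of 0.7 or less at the bench, at least 13 N reaches the fence.
- **Position:** the fingertip position puts the block's back at x ≈ 0.670 m, which matches the fence front. The pictures show the block upright, with its side about 4–5 mm from the stop.
- **Other things on the bench:** I saw no sign of anything else having moved, but I did not measure each item.

**Less certain:**
- **Alignment with the fence:** in the final view the arm hid the tower's front edge, so I could not re-measure how square the block is. Before the push it was about 0.9° off.
- **Sideways force:** about 4 N of sideways force remained.

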